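# Open the bread cupboard wide

### The arm

A 6-joint arm with a two-finger parallel gripper is mounted at the origin on the work surface. World frame = base frame: x ahead of the robot, y to its left, z up, the work surface at z = 0. Lengths are in m, angles in rad, forces in N, time in s.
With the tool pointing down it reaches from about 0.25 to 0.775 m from the base axis. Payload 4 kg.
Tool frame: the origin (TCP) lies on the centre line of the jaws, within the pads' length; the fingertips stand 14 mm ahead of it and the grasp point (between the pads) lies 5 mm behind it (robot.tcp_to_tips is the distance from the TCP to the fingertips, in m); z points along the fingers, y is the line along which they close (so a half turn about z gives the same grasp; the last joint's range is limited). The gripper opens to 94 mm and grips with 3 to 60 N. Pads are 16 mm wide; open, the fingers measure 119 mm over their backs; the gripper's body (75 mm by 177 mm) begins 78 mm behind the grasp point.
Start: joints at [-1.263, 0.087, 1.371, -0, 1.684, -0.103], TCP at [0.22, -0.504, 0.22] pointing down, gripper open.
Joint ranges: [-3.1, 3.1], [-0.76, 2.03], [0.27, 2.55], [-1.08, 4.22], [0.17, 2.65], [-2.57, 2.57]. Speed limits (rad/s): [2.79, 2.79, 3.14, 3.14, 3.14, 3.14].

### API

Orientations are given as [roll, pitch, yaw] about the fixed x, y, z axes, in that order (R = Rz(yaw) Ry(pitch) Rx(roll)).
In Python, from bench import robot gives the robot as it stands.
- The arm moves only by the tool carry_out, never from a script. Its argument "increments" is a list of rows, each a list of 3 entries, a list of its own where there are three numbers: the closure in counts, from 0 (fully open) to 255 (shut), then the shift along the tool's x, y, z in mm, then the turn about the tool's z in degrees. In form: [[fingers, [dx, dy, dz], twist], ...]. A call has 1 to 8 rows; each row shifts and turns the commanded pose from where the row before left it, along the tool's axes as they then stand; what a row does not reach is not made up. A row lasts 1/10 s, in which the tool goes at most 50 mm and 8.59 degrees, less where a joint would pass 70% of its speed; a pose out of reach is approached as far as the arm can. A call with a gripper value outside its range is refused whole. The fingers move at their own pace and stop on an object; the grip force is fixed at half the most. Time passes only in rows, so rows that do not move let the fingers close. It gives the time, the measured TCP pose, the force, the opening and the grip force at its end, in the units of the state.
- robot.get_obs(): the state, without advancing time (a new reading comes with each control period).
- robot.snapshot(name): name is "side" or "top" or "wrist"; returns the picture (384x512x3 uint8, blue, green, red); there is no depth.
- robot.get_calibration(name): a dict with "vfov" (degrees; the focal length in pixels is half the picture's height over the tangent of half this angle, whatever the lens; pixels are square), "cx", "cy" (the principal point, pixels), "T" (4x4, takes a point from camera to world coordinates). Camera axes: x right, y down, z forward; pixel columns grow to the right and rows downward; lengths in m; the calibration is good to about 2 mm. A picture is of the moment at which its call begins: read the wrist's pose just before it. get_calibration takes no time and is no camera call; for the wrist camera it gives the pose at the moment of the call.
- robot.close_job(): hands the job in; it is judged then, once.
The state is a dict: "time": time; "joint_positions": joint angles; "qvel": joint speeds; "joint_torque": joint torques, N m; "tool_pos": TCP position; "ee_rot": TCP orientation; "wrist_force": force on the tool from outside, world axes, zero at the start; "wrist_torque": the same for the moment, N m; "width": finger opening in m; "finger_force": force on a finger pad.
Only numpy, scipy, OpenCV 4.12 (cv2) and the standard library are available. Lean on these libraries where they do the work, as an engineer would, in place of code of your own. Each camera call takes 0.05 s, during which the arm holds its last target. There are 200 camera calls.

### The job

Open both doors of the bread cupboard wide so that it can be loaded. A wooden turn button on the top rail holds the right-hand door, whose cover strip overlaps the left-hand one: turn the button aside and swing the right door fully out first, then swing the left door fully out, which has a bolt to be drawn down before it will open. Leave each door standing square to the cupboard's front or further, and everything in, on and around the cupboard where it stands.

Things in the scene. Friction and masses are not known exactly. Their poses are not given: they have to be found in the camera images.
- cupboard: Wooden bread cupboard, 420 wide, 200 deep, 260 high (mm), fixed, with two side-by-side doors in front. Origin: centre of its underside; x axis from front to back, y to the left seen from the front, z up. Its front face is the plane x = -0.100 m. A top rail flush with the doors fills z 0.200 to 0.245, the top board, also flush, lies above.
- turn_button (a joint): Angle (rad) of the wooden turn button that bars the right door. 0: upright, its lower half hangs before the door's top edge. Positive: its lower end has swung left (cupboard +y), negative: right; it turns either way, to 1.6. Past 1.05 either way it is clear of the door; 1.57 is level. Stiff (about 2 N at its end); stays as left. Starts within 0.35 of upright.
- button_pivot (a point): Middle of the turn button, on its screw's axis: a wooden bar 64 mm long, 20 mm wide, 16 mm thick, turning in the plane of the front, which it clears by 2 mm. At cupboard (-0.110, -0.100, 0.223): on the top rail, above the middle of the right door.
- right_door (a joint): Opening angle (rad) of the right door: 0 shut, 1.57 square to the front, 1.95 its stop; swings out towards cupboard -x, stays where it is left. It bears a cover strip, 24 mm wide and 8 mm proud of its face, along its free edge, that reaches 12 mm over the left door, which therefore cannot open while this one is shut.
- right_handle (a point): Middle of the right door's steel bar handle: an upright round bar 12 mm thick between posts at z 0.075 and 0.160, its axis 30 mm before the door's face and 150 mm from the hinge axis. Shut: at cupboard (-0.130, -0.040, 0.1175). The point turns with the door.
- left_door (a joint): Opening angle (rad) of the left door: 0 shut, 1.57 square to the front, 1.95 its stop; swings out towards cupboard -x, stays where it is left. Shut, it is held by the right door's cover strip and by its own bolt.
- left_handle (a point): Middle of the left door's bar handle, the same kind: its axis 31.5 mm before the door's face, 150 mm from the hinge axis. Shut: at cupboard (-0.130, +0.040, 0.1175). The point turns with the door.
- loaf_tin: Dark loaf tin, 100 x 120 x 65 mm, standing in the right half of the cupboard, more than 60 mm behind the front. Origin: centre of its underside. To be left alone.
- jar: Glass jar, 76 mm across, 130 mm high, standing in the left half of the cupboard. Origin: centre of its underside. To be left alone.
- canister: White canister, 80 mm across, 110 mm high, on the cupboard's top behind the rolling pin. Origin: centre of its underside. To be left alone.
- bowl: Bamboo bowl, 260 mm across, 95 mm high, on the table to the left in front of the cupboard, clear of the doors' swing. Origin: centre of its underside. To be left alone.
- pin_a: Rolling pin, 400 mm long, 50 mm thick, on the table to the right in front of the cupboard, clear of the doors' swing. Origin: underside of its middle; x along it. To be left alone.
- pin_b: A second such rolling pin, lying along the front half of the cupboard's top. To be left alone.
- measure: White enamel mug, 80 mm across and 70 mm high, on the table close to the cupboard's right side. Origin: centre of its underside. To be left alone.
- right_hinge (a point): On the right door's upright hinge axis, at cupboard (-0.103, -0.190, 0.110). The door is a framed wooden leaf 16 mm thick; shut, it runs from this axis 188 mm towards +y, z 0.022 to 0.198, its face at x = -0.100.
- left_hinge (a point): On the left door's upright hinge axis, at cupboard (-0.103, +0.190, 0.110). The leaf is like the right one, runs 188 mm towards -y when shut and lies 1.5 mm deeper.
- bolt_stop (a point): The left door's bolt: upright rod, 8 mm thick, 7.5 mm before the door's face, 90 mm from the hinge axis, with a round knob, 12 mm thick, standing 31 mm out from it. This point: on the rod where the knob is when fully drawn, cupboard (-0.106, 0.100, 0.152). Shot, the knob is 15 to 24 mm higher, the tip in a keep on the rail. Slides stiffly (4 N), clears the keep in its last 7 mm, then stops.

How it is judged:
By the outcome, as a careful person would: the job done as asked, in the order asked, and still so for the second after the job is handed in, with the robot touching nothing.
It also fails if it takes over 70 s, if anything falls off the work surface, if the arm or the gripper's body presses on something with over 40 N, if the wrist force passes 120 N, or if a joint passes its speed limit or range.

## Working session

There is one attempt and no reset: what is moved stays moved. The work goes in short steps, Python scripts to look and compute and a tool call to move; the robot and the scene stay as the last step left them, time stands still between calls to the robot, and variables do not carry over. Pictures are saved under pics/ and viewed, at most 10 in all, crops included, and the job is handed in when it is done.

Besides the shell and the picture viewer there is one more tool, called after "Request:" as name(argument=value, ...), one argument or row to a line, values as JSON. carry_out: Moves the arm, as the interface text tells. Its arguments: {"type":"object","properties":{"increments":{"type":"array","items":{"type":"array"}}},"required":["increments"]}

```bash
mkdir -p pics; ls; python3 - <<'E'
from bench import robot
import cv2,numpy as np
np.set_printoptions(precision=4,suppress=True)
o=robot.get_obs()
for n in("side","top"):
    print(n,robot.get_calibration(n))
    cv2.imwrite(f"pics/{n}0.png",robot.snapshot(n))
print(o)
E
```

```text
pics
side {'vfov': 56.21864427096742, 'cx': 257.4860636292777, 'cy': 194.07098535110217, 'T': array([[-0.8176, -0.3497,  0.4574, -0.0372],
       [-0.5757,  0.506 , -0.6423,  0.8509],
       [-0.0069, -0.7885, -0.615 ,  0.9733],
       [ 0.    ,  0.    ,  0.    ,  1.    ]])}
top {'vfov': 51.87114467738813, 'cx': 257.2599885774174, 'cy': 195.17766718375904, 'T': array([[ 0.0183, -0.9792,  0.2022,  0.3292],
       [-0.9998, -0.0175,  0.0057,  0.0125],
       [-0.0021, -0.2022, -0.9793,  1.4068],
       [ 0.    ,  0.    ,  0.    ,  1.    ]])}
{'time': 0.0, 'joint_positions': array([-1.2631,  0.0879,  1.3723, -0.    ,  1.6836, -0.1031]), 'qvel': array([ 0.0002,  0.0003, -0.0023, -0.    , -0.0009, -0.0007]), 'joint_torque': array([  0.0005, -34.0183, -30.2424,   0.0717,   0.033 ,  -0.0002]), 'tool_pos': array([ 0.2195, -0.5037,  0.2183]), 'ee_rot': array([-3.1394, -0.0002,  0.4108]), 'wrist_force': array([-0.429 , -0.0032, -0.396 ]), 'wrist_torque': array([-0.0157, -0.0026,  0.0292]), 'finger_force': 0.0, 'width': 0.09372397039840287}
```

View pics/side0.png

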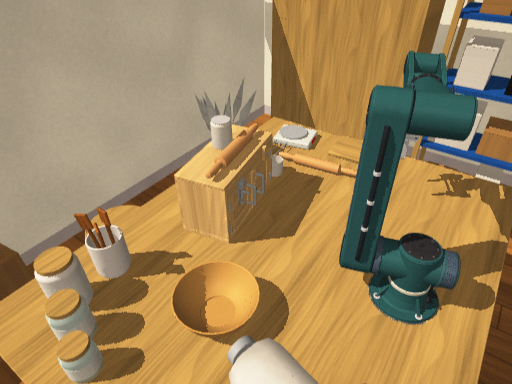

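View pics/top0.png

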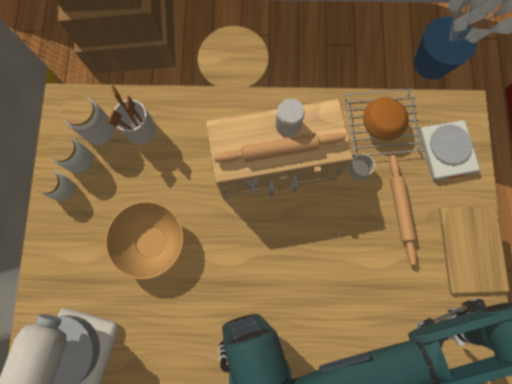

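The side view shows the cupboard with its top pin, canister and both handles around (250,185). In the top view its top face spans about (208,121), (341,100), (352,158) and (217,183), with pin_b along it. I'll zoom in on both views to get the corners.

```bash
python3 - <<'E'
import cv2,numpy as np
a=cv2.imread("pics/top0.png")[90:210,195:375]; b=cv2.imread("pics/side0.png")[110:250,165:305]
a=cv2.resize(a,None,fx=4.4,fy=4.4,interpolation=cv2.INTER_CUBIC)
b=cv2.resize(b,None,fx=4.2,fy=4.2,interpolation=cv2.INTER_CUBIC)
cv2.imwrite("pics/ta.png",a);cv2.imwrite("pics/sb.png",b);print(a.shape,b.shape)
E
```

```text
(528, 792, 3) (588, 588, 3)
```

View pics/ta.png

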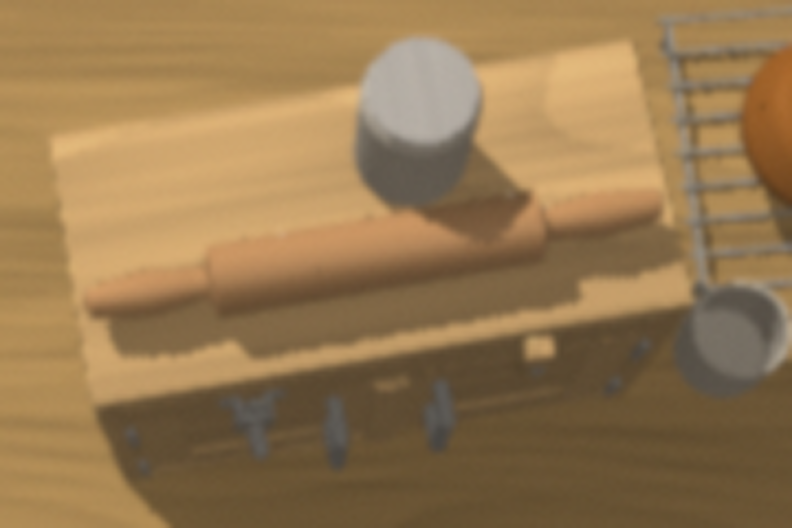

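View pics/sb.png

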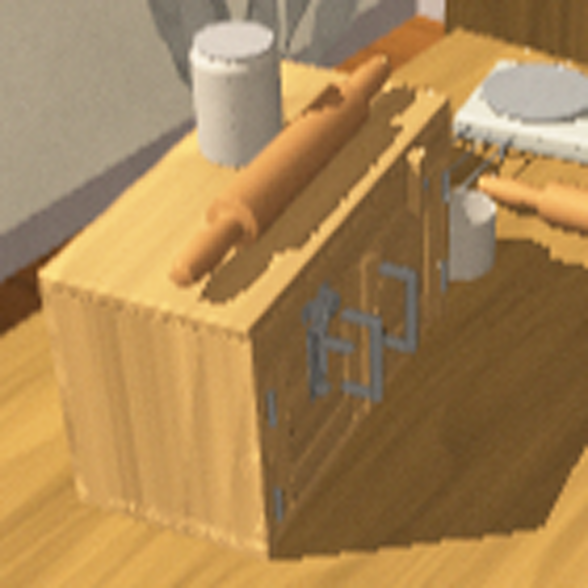

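Top crop: front-top corners are at (97,405) and (692,300), and back corners at (52,138) and (632,40). The button's top is at (540,347), and the handles are near (336,430) and (438,415). The side crop shows the front-left corner at (251,334), the bolt knob near (323,300), and the button upright at (415,165).

```bash
cat > h.py <<'E'
import numpy as np,cv2
from bench import robot
np.set_printoptions(precision=4,suppress=True)
def ray(cal,u,v,h=384):
    f=h/2/np.tan(np.radians(cal['vfov'])/2)
    d=cal['T'][:3,:3]@np.array([(u-cal['cx'])/f,(v-cal['cy'])/f,1]); return cal['T'][:3,3],d
def onz(cal,u,v,z):
    o,d=ray(cal,u,v); return o+d*(z-o[2])/d[2]
def proj(cal,P):
    f=192/np.tan(np.radians(cal['vfov'])/2)
    p=(np.array(P)-cal['T'][:3,3])@cal['T'][:3,:3]; return np.array([cal['cx']+f*p[0]/p[2],cal['cy']+f*p[1]/p[2]])
E
python3 - <<'E'
from h import *
from scipy.spatial.transform import Rotation as R
t=robot.get_calibration("top");s=robot.get_calibration("side")
T=lambda x,y:((x+.5)/4.4-.5+195,(y+.5)/4.4-.5+90)
S=lambda x,y:((x+.5)/4.2-.5+165,(y+.5)/4.2-.5+110)
L={k:onz(t,*T(*p),.26)[:2] for k,p in dict(FL=(97,405),FR=(692,300),BL=(52,138),BR=(632,40)).items()}
M={k:onz(s,*S(*p),.26)[:2] for k,p in dict(FL=(251,334),FR=(450,97),BL=(42,277)).items()}
print(L,M)
C=dict(FL=(-.1,.21),FR=(-.1,-.21),BL=(.1,.21),BR=(.1,-.21))
def fit(D):
    A=np.array([C[k] for k in D]);B=np.array([D[k] for k in D])
    a=A-A.mean(0);b=B-B.mean(0)
    th=np.arctan2((a[:,0]*b[:,1]-a[:,1]*b[:,0]).sum(),(a*b).sum())
    r=np.array([[np.cos(th),-np.sin(th)],[np.sin(th),np.cos(th)]]); c=B.mean(0)-r@A.mean(0)
    print("th",th,np.degrees(th),"c",c,"res",(A@r.T+c-B)*1000)
fit(L);fit(M)
for e in((85,300),(660,205),(210,278),(545,230)): print("pin",onz(t,*T(*e),.285))
E
```

```text
{'FL': array([0.605 , 0.1413]), 'FR': array([ 0.6865, -0.2647]), 'BL': array([0.797 , 0.1804]), 'BR': array([ 0.878 , -0.2279])} {'FL': array([0.598 , 0.1464]), 'FR': array([ 0.6819, -0.2641]), 'BL': array([0.7894, 0.1841])}
th 0.19663576521683068 11.266399448249754 c [ 0.7416 -0.0427] res [[-2.4962  2.3715]
 [-1.8972 -3.5091]
 [ 1.6834  2.3357]
 [ 2.7099 -1.1981]]
th 0.2045604569292609 11.720450837314305 c [ 0.7366 -0.0396] res [[-1.9426 -0.7517]
 [-0.5081 -1.4594]
 [ 2.4507  2.2112]]
pin [0.6715 0.1494 0.285 ]
pin [ 0.7457 -0.2389  0.285 ]
pin [0.6884 0.0657 0.285 ]
pin [ 0.7264 -0.1605  0.285 ]
```

```bash
cat >> h.py <<'E'
import json,os
from scipy.spatial.transform import Rotation as Ro
TH,CX,CY=0.2,0.739,-0.041
if os.path.exists('pose.json'): TH,CX,CY=json.load(open('pose.json'))
def c2w(p): 
    c,s=np.cos(TH),np.sin(TH); return np.array([CX+c*p[0]-s*p[1],CY+s*p[0]+c*p[1],p[2]])
def w2c(p):
    c,s=np.cos(TH),np.sin(TH); x,y=p[0]-CX,p[1]-CY; return np.array([c*x+s*y,-s*x+c*y,p[2]])
def st():
    o=robot.get_obs(); print("t",o['time'],"cup",w2c(o['tool_pos'])*1000,"yaw-TH",np.degrees(o['ee_rot'][2]-TH),"F",o['wrist_force'],"w",o['width']*1000,o['finger_force'])
    return o
def go(p,yawc=0):
    "tool-axis shift (mm, in present axes) to TCP target p in cupboard coords; twist deg"
    o=st(); d=Ro.from_euler('xyz',o['ee_rot']).inv().apply(c2w(p)-o['tool_pos'])*1000
    print("shift",d.round(1),"twist",np.degrees(o['ee_rot'][2]-TH-yawc).round(2))
E
python3 -c "
from h import *
go((-.2,-.12,.40))"
```

```text
t 0.1 cup [-601.0873 -350.3525  218.4299] yaw-TH 12.077166510814713 F [0.5025 0.6294 0.1157] w 93.7632288555529 0.0
shift [ 440.4 -141.7 -181.2] twist 12.08
```

Request:
carry_out(
  increments=[
    [0, [30, -10, -30], 0],
    [0, [45, -14, -22], 0],
    [0, [45, -14, -22], 0],
    [0, [45, -14, -22], 0],
    [0, [45, -14, -22], 0],
    [0, [45, -14, -22], 0],
    [0, [45, -14, -22], 0],
    [0, [45, -14, -20], 0],
  ],
)

```text
time: 0.9
tool_pos: [0.4847, -0.2738, 0.3966]
ee_rot: [3.142, 0.0, 0.411]
wrist_force: [0.1, -1.1, 0.5]
width: 0.0939
finger_force: 0.0
```

Request:
carry_out(
  increments=[
    [200, [45, -15, 0], 0],
    [255, [45, -15, 0], 0],
    [255, [0, 0, 0], 6],
    [255, [0, 0, 0], 6],
    [255, [0, 0, 0], 0],
    [255, [0, 0, 0], 0],
  ],
)

```text
time: 1.5
tool_pos: [0.5542, -0.2119, 0.3955]
ee_rot: [-3.141, 0.001, 0.203]
wrist_force: [0.3, 0.3, 0.2]
width: 0.0495
finger_force: 0.0
```

```bash
python3 - <<'E'
from h import *
go((-.17,-.12,.36))
c=robot.get_calibration("wrist");cv2.imwrite("pics/w1.png",robot.snapshot("wrist"));print(c)
np.save("w1.npy",c,allow_pickle=True)
for p in((-.1,-.21,.26),(-.1,.21,.26),(-.11,-.1,.223)): print(proj(c,c2w(p)))
E
```

```text
t 1.5 cup [-215.1104 -130.7719  395.5091] yaw-TH 0.19825782135893488 F [0.2716 0.3325 0.1769] w 49.488733415198254 0.0
shift [ 45.2 -10.6  35.5] twist 0.2
{'vfov': 70.63070731112927, 'cx': 255.97724686677336, 'cy': 191.9049640046081, 'T': array([[ 0.202 , -0.9385, -0.28  ,  0.6365],
       [-0.9794, -0.1938, -0.0569, -0.1946],
       [-0.0008,  0.2857, -0.9583,  0.5595],
       [ 0.    ,  0.    ,  0.    ,  1.    ]])}
[334.0634  79.8792]
[-75.2251  78.4215]
[230.4081  92.2615]
```

View pics/w1.png

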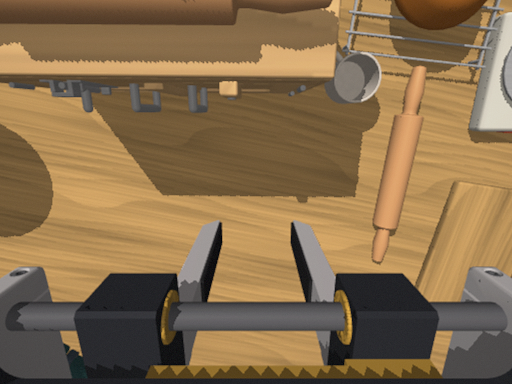

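The wrist view puts the front-right top corner near (338,76) and the front edge level at about row 76. The button's top end is at (229,88), and the handles are at (198,97) and (146,97). I'll refine the pose from this edge line.

```bash
python3 - <<'E'
from h import *
im=cv2.imread("pics/w1.png").astype(float); c=np.load("w1.npy",allow_pickle=True).item()
g=cv2.cvtColor(im.astype(np.uint8),cv2.COLOR_BGR2GRAY).astype(float)
for u in (20,165,300): print(u,g[66:90,u].astype(int))
pts=[]
for u in list(range(5,75))+list(range(100,130))+list(range(160,185))+list(range(245,285))+list(range(305,330)):
    col=g[68:84,u]; d=-(np.diff(col)); k=d.argmax()
    w=np.clip(d[max(0,k-1):k+2],0,None); v=68+.5+ (w*np.arange(max(0,k-1),max(0,k-1)+len(w))).sum()/w.sum()
    pts.append(onz(c,u,v,.26)[:2])
pts=np.array(pts,np.float32); vx,vy,x0,y0=cv2.fitLine(pts,cv2.DIST_HUBER,0,.01,.01).ravel()
print("line dir ang of -y axis",np.arctan2(vy,vx),(vx,vy,x0,y0))
th=np.arctan(-vx/vy); print("th",th)
n=np.array([np.cos(th),np.sin(th)]); print("face dist along n:",n@[x0,y0], "old", n@c2w((-.1,0,0))[:2], "rms",(pts@n-n@[x0,y0]).std())
for v in(60,66,70,74): print(v,g[v,325:352].astype(int))
E
```

```text
20 [174 175 174 173 172 173 163 137 101  73  76  77  71  68  66  72  73  70
  67  65  63  61 107 141]
165 [183 183 180 182 177 175 174 175 155 118  87  70  77  77  72  71  72  75
  79  78  79  79  78  79]
300 [186 185 182 181 179 176 173 171 172 159 130 103  79  91  84  69  69  75
  79  76  85  92  89  81]
line dir ang of -y axis -1.3761246 (np.float32(0.19344446), np.float32(-0.9811112), np.float32(0.6483447), np.float32(-0.07498268))
th 0.19467172
face dist along n: 0.6215933 old 0.617111394380174 rms 0.00019769486
60 [184 183 182 184 183 183 183 185 184 166 122  87  90 100 110 110 112 121
 125 106  89  80  80  79  82  80  80]
66 [186 185 185 186 185 185 187 186 179 149 111  84 106 125 128 125 127 128
 127 126 125 125 126 125 123 124 124]
70 [180 180 178 178 179 178 180 179 165 121 103 123 120 120 123 124 126 128
 129 124 123 124 122 124 123 125 125]
74 [182 183 181 181 182 180 182 180 159 119 115 127 124 123 126 124 126 124
 123 126 127 127 125 127 126 127 126]
```

```bash
python3 - <<'E'
from h import *
import h
c=np.load("w1.npy",allow_pickle=True).item()
th=.1947; n=np.array([np.cos(th),np.sin(th)]);m=np.array([-n[1],n[0]])
fr=onz(c,333.8,75.5,.26)[:2]; print(fr, m@fr)
C=n*(.6216+.1)+m*(m@fr+.21); print(C); json.dump([th,*map(float,C)],open('pose.json','w'))
h.TH,h.CX,h.CY=th,*C
for p in((-.11,-.1,.223),(-.118,-.1,.255),(-.110,-.1,.255),(-.118,-.11,.255),(-.118,-.09,.255),(-.13,-.04,.16),(-.13,.04,.16)): print(p,proj(c,h.c2w(p)))
im=cv2.imread("pics/w1.png")[64:124,30:260]; cv2.imwrite("pics/wz.png",cv2.resize(im,None,fx=3.4,fy=3.4,interpolation=cv2.INTER_CUBIC))
go((-.115,-.1,.36))
E
```

```text
[ 0.6867 -0.2652] -0.3930809108023949
[ 0.7434 -0.04  ]
(-0.11, -0.1, 0.223) [229.7425  88.6335]
(-0.118, -0.1, 0.255) [227.0567  94.2945]
(-0.11, -0.1, 0.255) [226.8907  86.212 ]
(-0.118, -0.11, 0.255) [236.5023  94.3812]
(-0.118, -0.09, 0.255) [217.61    94.2078]
(-0.13, -0.04, 0.16) [191.5534 106.969 ]
(-0.13, 0.04, 0.16) [134.6532 106.4515]
t 1.55 cup [-219.0458 -132.1901  395.6705] yaw-TH 0.46122005942812094 F [-0.1926 -0.1367  0.2758] w 45.424808252839455 0.0
shift [104.3 -31.3  35.6] twist 0.46
```

View pics/wz.png

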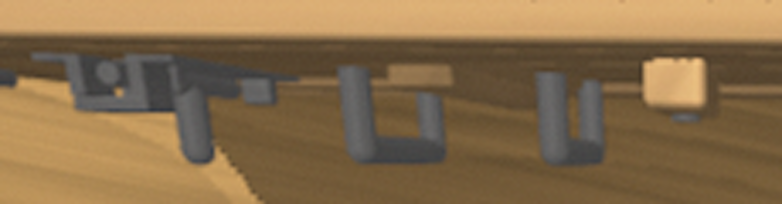

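The button's top end spans u 219–237 with its screw at 231.5, so it is close to upright. Everything sits about 1.2 mm further right than I predicted, so I'll correct the pose for that.

```bash
python3 - <<'E'
import json,numpy as np
t,x,y=json.load(open('pose.json')); json.dump([t,x+.0012*np.sin(t),y-.0012*np.cos(t)],open('pose.json','w'))
E
python3 -c "
from h import *
go((-.112,-.068,.30))"
```

```text
t 1.55 cup [-219.0458 -130.9901  395.6705] yaw-TH 0.46122005942812094 F [-0.1926 -0.1367  0.2758] w 45.424808252839455 0.0
shift [107.6 -62.1  95.6] twist 0.46
```

Request:
carry_out(
  increments=[
    [255, [27, -16, 5], 0.5],
    [255, [27, -16, 15], 0],
    [255, [27, -15, 20], 0],
    [255, [26, -15, 25], 0],
    [255, [0, 0, 30], 0],
    [255, [0, 0, 0], 0],
    [255, [0, 0, 0], 0],
    [255, [0, 0, 0], 0],
  ],
)

```text
time: 2.35
tool_pos: [0.6475, -0.1313, 0.3041]
ee_rot: [3.139, -0.004, 0.192]
wrist_force: [-0.4, -0.3, 1.0]
width: 0.0007
finger_force: 0.0
```

```bash
python3 -c "
from h import *
go((-.112,-.068,.251))"
```

```text
t 2.35 cup [-111.7557  -69.7799  304.0734] yaw-TH -0.1619751802534159 F [-0.3537 -0.2598  0.9804] w 0.7276296557046226 0.0
shift [-0.5 -1.9 53.1] twist -0.16
```

Request:
carry_out(
  increments=[
    [255, [0, 0, 27], 0],
    [255, [0, 0, 26], 0],
    [255, [0, 0, 0], 0],
    [255, [0, 8, 0], 0],
    [255, [0, 8, 0], 0],
    [255, [0, 8, 0], 0],
    [255, [0, 8, 0], 0],
    [255, [0, 8, 0], 0],
  ],
)

```text
time: 3.15
tool_pos: [0.6548, -0.1683, 0.2507]
ee_rot: [-3.139, -0.002, 0.194]
wrist_force: [-2.9, 5.1, 3.2]
width: 0.0009
finger_force: 3.2
```

Request:
carry_out(
  increments=[
    [255, [0, 8, 0], 0],
    [255, [0, 8, 0], 0],
    [255, [0, 3, 0], 0],
    [255, [0, 0, 0], 0],
    [255, [0, 0, -20], 0],
    [255, [-20, 0, -40], 0],
    [255, [-40, 0, -30], 0],
    [255, [0, 0, 0], 0],
  ],
)

```text
time: 3.95
tool_pos: [0.5987, -0.2017, 0.3465]
ee_rot: [3.132, -0.011, 0.19]
wrist_force: [0.0, 0.7, 1.3]
width: 0.0007
finger_force: 0.0
```

```bash
python3 - <<'E'
from h import *
go((-.14,-.04,.30))
c=robot.get_calibration("wrist");i=robot.snapshot("wrist");cv2.imwrite("pics/w2.png",i)
q=[proj(c,c2w(p)) for p in((-.118,-.132,.233),(-.118,-.068,.233),(-.118,-.068,.213),(-.118,-.1,.223))];print(q)
q=np.array(q).mean(0).astype(int);z=i[max(0,q[1]-70):q[1]+70,max(0,q[0]-100):q[0]+100]
print(q);cv2.imwrite("pics/w2z.png",cv2.resize(z,None,fx=3,fy=3,interpolation=cv2.INTER_CUBIC))
E
```

```text
t 3.95 cup [-173.2647 -129.4717  346.5209] yaw-TH -0.28304779003067726 F [0.009  0.6647 1.293 ] w 0.7486100163319952 0.0
shift [ 32.3 -90.1  46. ] twist -0.28
[array([257.5843, 142.0777]), array([194.4534, 142.4601]), array([198.3072, 140.6331]), array([226.9694, 141.3316])]
[219 141]
```

View pics/w2z.png

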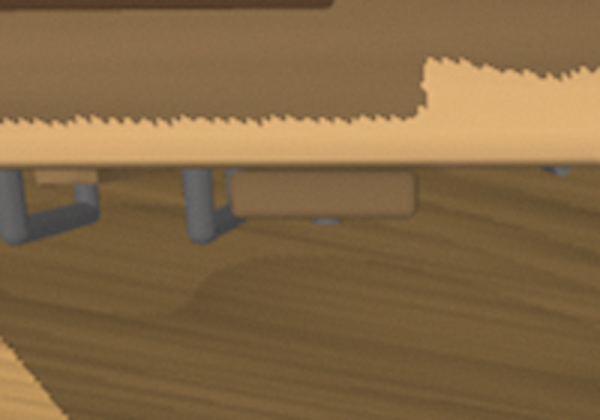

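The button is now level: a bar at (232–415,170–215) with its screw at (327,220). Next is the right handle.

Request:
carry_out(
  increments=[
    [147, [10, -30, 0], 0],
    [147, [9, -30, 0], 0],
    [147, [9, -30, 0], 0],
    [147, [0, 0, 40], 0],
    [147, [0, 0, 40], 0],
    [147, [0, 0, 40], 0],
    [147, [0, 0, 0], 0],
    [147, [0, 0, 0], 0],
  ],
)

```text
time: 4.8
tool_pos: [0.6098, -0.1058, 0.2161]
ee_rot: [-3.14, 0.003, 0.193]
wrist_force: [0.0, 0.2, 1.0]
width: 0.0399
finger_force: 0.0
```

```bash
python3 -c "
from h import *
go((-.140,-.040,.154))"
```

```text
t 4.8 cup [-143.7848  -37.5372  216.069 ] yaw-TH -0.10587732945943193 F [0.0196 0.1951 0.9635] w 39.90572652548981 0.0
shift [ 4.   2.5 62.1] twist -0.11
```

Request:
carry_out(
  increments=[
    [147, [0, 2.5, 30], 0],
    [147, [0, 0, 25], 0],
    [147, [0, 0, 7], 0],
    [147, [2, 0, 0], 0],
    [147, [2, 0, 0], 0],
    [147, [0, 0, 0], 0],
    [147, [0, 0, 0], 0],
  ],
)

```text
time: 5.5
tool_pos: [0.6152, -0.1079, 0.1578]
ee_rot: [3.14, -0.003, 0.193]
wrist_force: [-0.3, -0.4, -0.9]
width: 0.0399
finger_force: 0.0
```

```bash
python3 -c "
from h import *
go((-.1375,-.040,.154))"
```

```text
t 5.5 cup [-138.8739  -40.6474  157.7615] yaw-TH -0.11354489508947833 F [-0.268  -0.3653 -0.8522] w 39.888437942950105 0.0
shift [ 1.4 -0.7  3.8] twist -0.11
```

Request:
carry_out(
  increments=[
    [147, [1, 0, 3], 0],
    [147, [0, 0, 0], 0],
    [147, [1, 0, 0], 0],
    [147, [0, 0, 0], 0],
    [147, [0, 0, 0], 0],
  ],
)

```text
time: 6.0
tool_pos: [0.6162, -0.1073, 0.1529]
ee_rot: [3.142, 0.0, 0.193]
wrist_force: [0.5, 0.0, 0.1]
width: 0.0399
finger_force: 0.0
```

```bash
python3 -c "
from h import *
st();st()"
```

```text
t 6.0 cup [-137.7821  -40.2585  152.8793] yaw-TH -0.11700355558641093 F [0.517  0.0407 0.1383] w 39.92707730379322 0.0
t 6.0 cup [-137.7821  -40.2585  152.8793] yaw-TH -0.11700355558641093 F [0.517  0.0407 0.1383] w 39.92707730379322 0.0
```

No contact yet, so I'll creep on.

Request:
carry_out(
  increments=[
    [147, [1, 0, 0], 0],
    [147, [0, 0, 0], 0],
    [147, [0, 0, 0], 0],
  ],
)

```text
time: 6.3
tool_pos: [0.6172, -0.1072, 0.1529]
ee_rot: [3.142, 0.0, 0.193]
wrist_force: [0.9, 0.2, 0.3]
width: 0.0399
finger_force: 0.0
```

Request:
carry_out(
  increments=[
    [147, [1, 0, 0], 0],
    [147, [0, 0, 0], 0],
    [147, [0, 0, 0], 0],
  ],
)

```text
time: 6.6
tool_pos: [0.6177, -0.1071, 0.153]
ee_rot: [-3.142, 0.001, 0.193]
wrist_force: [-3.1, -0.1, 1.1]
width: 0.0399
finger_force: 0.0
```

Request:
carry_out(
  increments=[
    [147, [0.7, 0, 0], 0],
    [147, [0, 0, 0], 0],
    [147, [0, 0, 0], 0],
  ],
)

```text
time: 6.9
tool_pos: [0.6175, -0.1071, 0.153]
ee_rot: [-3.141, 0.003, 0.193]
wrist_force: [-6.9, -1.6, 1.5]
width: 0.0398
finger_force: 0.0
```

Body contact at about 5 N, so the reach is now at its limit. I'll back off slightly and close on the bar.

Request:
carry_out(
  increments=[
    [147, [-0.5, 0, 0], 0],
    [220, [0, 0, 0], 0],
    [255, [0, 0, 0], 0],
    [255, [0, 0, 0], 0],
    [255, [0, 0, 0], 0],
  ],
)

```text
time: 7.4
tool_pos: [0.6177, -0.1075, 0.1529]
ee_rot: [3.141, 0.002, 0.193]
wrist_force: [-5.1, -3.7, 1.8]
width: 0.0115
finger_force: 29.0
```

```bash
python3 -c "
from h import *
st()"
```

```text
t 7.4 cup [-136.336   -40.7195  152.9367] yaw-TH -0.10852845442942921 F [-5.0719 -3.7301  1.7605] w 11.491309274889465 29.01239052414894
```

Gripped the bar: 11.5 mm opening, 29 N. Now a gentle pull.

Request:
carry_out(
  increments=[
    [255, [-2, 0.4, 0], 0],
    [255, [-3, 0.5, 0], 0],
    [255, [-4, 0.8, 0], 0],
    [255, [-4, 1, 0], -3],
    [255, [0, 0, 0], 0],
  ],
)

```text
time: 7.9
tool_pos: [0.606, -0.1129, 0.1529]
ee_rot: [3.14, -0.0, 0.244]
wrist_force: [1.4, -2.7, -0.6]
width: 0.0114
finger_force: 30.0
```

```bash
python3 -c "
from h import *
st()"
```

```text
t 7.9 cup [-148.8719  -43.7089  152.9021] yaw-TH 2.8414569898172672 F [ 1.3566 -2.6851 -0.6291] w 11.440742364651575 30.029868632555008
```

Door ajar by about 5° and holding. I'll re-grip centred on the bar.

Request:
carry_out(
  increments=[
    [150, [0, 0, 0], 0],
    [150, [0, 0, 0], 0],
    [150, [0, 0, 0], 0],
    [150, [4, 0, 0], 0],
    [150, [3.5, 0, 0], 0],
    [255, [0, 0, 0], 0],
    [255, [0, 0, 0], 0],
    [255, [0, 0, 0], 0],
  ],
)

```text
time: 8.7
tool_pos: [0.6134, -0.1102, 0.1528]
ee_rot: [3.142, 0.0, 0.245]
wrist_force: [-0.2, -0.5, -1.0]
width: 0.0185
finger_force: 0.0
```

```bash
cat >> h.py <<'E'
def arc(hinge,sgn,step,n,tw=1.0):
    "rows following the bar about the hinge (cup coords), tool twisting tw*step"
    o=st(); q=o['joint_positions']; print("q",q)
    p=w2c(o['tool_pos'])[:2]-hinge; r=np.hypot(*p); ang=np.arctan2(p[1],p[0]); y=o['ee_rot'][2]-TH
    phi=(ang-np.arctan2(.15,-.027)) if sgn>0 else -(ang-np.arctan2(-.15,-.027)); phi=(phi+np.pi)%(2*np.pi)-np.pi
    print("r",r,"door deg",np.degrees(phi)); s=np.radians(step)*sgn
    for i in range(n):
        d=r*np.array([np.cos(ang+s)-np.cos(ang),np.sin(ang+s)-np.sin(ang)])
        tx=d@[np.cos(y),np.sin(y)]; ty=d@[np.sin(y),-np.cos(y)]
        print([round(tx*1000,1),round(ty*1000,1),0],round(-step*sgn*tw,1)); ang+=s; y+=s*tw
E
python3 -c "
from h import *
arc(np.array([-.103,-.19]),1,6,16,.9)"
```

```text
t 8.7 cup [-141.1055  -42.5381  152.8318] yaw-TH 2.8835587041186646 F [-0.1879 -0.4904 -1.0445] w 18.458812061278238 0.0
q [-0.2687  0.2705  1.2905 -0.0001  1.5808  1.0571]
r 0.15230576180344324 door deg 4.284827763632086
[np.float64(-15.4), np.float64(4.0), 0] -5.4
[np.float64(-15.4), np.float64(4.2), 0] -5.4
[np.float64(-15.3), np.float64(4.3), 0] -5.4
[np.float64(-15.3), np.float64(4.5), 0] -5.4
[np.float64(-15.2), np.float64(4.7), 0] -5.4
[np.float64(-15.2), np.float64(4.8), 0] -5.4
[np.float64(-15.1), np.float64(5.0), 0] -5.4
[np.float64(-15.1), np.float64(5.1), 0] -5.4
[np.float64(-15.0), np.float64(5.3), 0] -5.4
[np.float64(-15.0), np.float64(5.5), 0] -5.4
[np.float64(-14.9), np.float64(5.6), 0] -5.4
[np.float64(-14.9), np.float64(5.8), 0] -5.4
[np.float64(-14.8), np.float64(5.9), 0] -5.4
[np.float64(-14.7), np.float64(6.1), 0] -5.4
[np.float64(-14.7), np.float64(6.2), 0] -5.4
[np.float64(-14.6), np.float64(6.4), 0] -5.4
```

Request:
carry_out(
  increments=[
    [255, [0, 0, 0], 0],
    [255, [0, 0, 0], 0],
    [255, [-15.4, 4, 0], -5.4],
    [255, [-15.4, 4.2, 0], -5.4],
    [255, [-15.3, 4.3, 0], -5.4],
    [255, [-15.3, 4.5, 0], -5.4],
    [255, [-15.2, 4.7, 0], -5.4],
    [255, [0, 0, 0], 0],
  ],
)

```text
time: 9.5
tool_pos: [0.5531, -0.1616, 0.1529]
ee_rot: [-3.141, -0.001, 0.716]
wrist_force: [0.5, 1.7, -0.4]
width: 0.0117
finger_force: 30.6
```

```bash
python3 -c "
from h import *
arc(np.array([-.103,-.19]),1,6,12,.9)"
```

```text
t 9.5 cup [-210.2068  -81.2586  152.8996] yaw-TH 29.846168204983552 F [ 0.4711  1.7337 -0.3533] w 11.707375347179758 30.59841502457857
q [-0.3834  0.1672  1.4138  0.0013  1.5608  0.4718]
r 0.15270225828828368 door deg 34.38887822796507
[np.float64(-15.2), np.float64(4.9), 0] -5.4
[np.float64(-15.2), np.float64(5.0), 0] -5.4
[np.float64(-15.1), np.float64(5.2), 0] -5.4
[np.float64(-15.1), np.float64(5.3), 0] -5.4
[np.float64(-15.0), np.float64(5.5), 0] -5.4
[np.float64(-14.9), np.float64(5.7), 0] -5.4
[np.float64(-14.9), np.float64(5.8), 0] -5.4
[np.float64(-14.8), np.float64(6.0), 0] -5.4
[np.float64(-14.8), np.float64(6.1), 0] -5.4
[np.float64(-14.7), np.float64(6.3), 0] -5.4
[np.float64(-14.6), np.float64(6.4), 0] -5.4
[np.float64(-14.6), np.float64(6.6), 0] -5.4
```

Request:
carry_out(
  increments=[
    [255, [-15.2, 4.9, 0], -5.4],
    [255, [-15.2, 5, 0], -5.4],
    [255, [-15.1, 5.2, 0], -5.4],
    [255, [-15.1, 5.3, 0], -5.4],
    [255, [-15, 5.5, 0], -5.4],
    [255, [-14.9, 5.7, 0], -5.4],
  ],
)

```text
time: 10.1
tool_pos: [0.5255, -0.2501, 0.1529]
ee_rot: [-3.135, -0.003, 1.285]
wrist_force: [-5.6, 4.0, 1.4]
width: 0.0122
finger_force: 30.6
```

Request:
carry_out(
  increments=[
    [255, [-14.9, 5.8, 0], -5.4],
    [255, [-14.8, 6, 0], -5.4],
    [255, [-14.8, 6.1, 0], -5.4],
    [255, [-14.7, 6.3, 0], -5.4],
    [255, [-14.6, 6.4, 0], -5.4],
    [255, [-10, 4.5, 0], -4],
    [255, [0, 0, 0], 0],
    [255, [0, 0, 0], 0],
  ],
)

```text
time: 10.9
tool_pos: [0.5544, -0.3382, 0.153]
ee_rot: [-3.136, 0.0, 1.819]
wrist_force: [-6.4, -2.3, 1.6]
width: 0.0129
finger_force: 30.6
```

```bash
python3 -c "
from h import *
arc(np.array([-.103,-.19]),1,6,1,.9)"
```

```text
t 10.9 cup [-243.12   -254.7922  152.9515] yaw-TH 93.06861464350479 F [-6.4276 -2.2751  1.5977] w 12.858658127589564 30.647317450493574
q [-0.6327  0.3309  1.2139 -0.0045  1.6    -0.8811]
r 0.15437502970384367 door deg 104.61208179548626
[np.float64(-14.7), np.float64(6.8), 0] -5.4
```

Right door at about 104°. I'll release it, lift, turn back and head for the bolt.

Request:
carry_out(
  increments=[
    [130, [0, 0, 0], 0],
    [130, [0, 0, 0], 0],
    [130, [0, 0, 0], 0],
    [130, [0, 0, -30], 0],
    [130, [0, 0, -45], 0],
    [130, [0, 0, -45], 0],
    [130, [0, 0, -30], 0],
    [200, [0, 0, 0], 8],
  ],
)

```text
time: 11.7
tool_pos: [0.5581, -0.3372, 0.3105]
ee_rot: [3.132, 0.008, 1.68]
wrist_force: [-0.4, -0.5, 0.4]
width: 0.0411
finger_force: 0.0
```

Request:
carry_out(
  increments=[
    [255, [0, 0, 0], 8.5],
    [255, [0, 0, 0], 8.5],
    [255, [0, 0, 0], 8.5],
    [255, [0, 0, 0], 8.5],
    [255, [0, 0, 0], 8.5],
    [255, [0, 0, 0], 8.5],
    [255, [0, 0, 0], 8.5],
    [255, [0, 0, 0], 8.5],
  ],
)

```text
time: 12.5
tool_pos: [0.5568, -0.3362, 0.3029]
ee_rot: [-3.141, -0.0, 0.49]
wrist_force: [0.7, -0.4, -0.2]
width: 0.0001
finger_force: 0.0
```

Request:
carry_out(
  increments=[
    [255, [0, 0, 0], 8.5],
    [255, [0, 0, 0], 8.5],
    [255, [0, -40, 0], 0],
    [255, [0, -45, 0], 0],
    [255, [0, -45, 0], 0],
    [255, [0, -45, 0], 0],
    [255, [0, -45, 0], 0],
    [255, [0, 0, 0], 0],
  ],
)

```text
time: 13.3
tool_pos: [0.5121, -0.1161, 0.3045]
ee_rot: [-3.141, -0.003, 0.206]
wrist_force: [-0.5, 0.5, -0.4]
width: 0.0004
finger_force: 0.0
```

```bash
python3 - <<'E'
from h import *
go((-.150,.10,.25))
cv2.imwrite("pics/s3.png",robot.snapshot("side"));cv2.imwrite("pics/t3.png",robot.snapshot("top"))
i=np.hstack([cv2.imread("pics/s3.png")[110:270,165:305],cv2.imread("pics/t3.png")[90:250,195:375]])
cv2.imwrite("pics/c3.png",cv2.resize(i,None,fx=2.5,fy=2.5,interpolation=cv2.INTER_CUBIC))
E
```

```text
t 13.3 cup [-241.6349  -28.7083  304.4949] yaw-TH 0.6405641431602589 F [-0.4619  0.45   -0.3846] w 0.44531870546462576 0.0
shift [  92.9 -127.6   54.9] twist 0.64
```

View pics/c3.png

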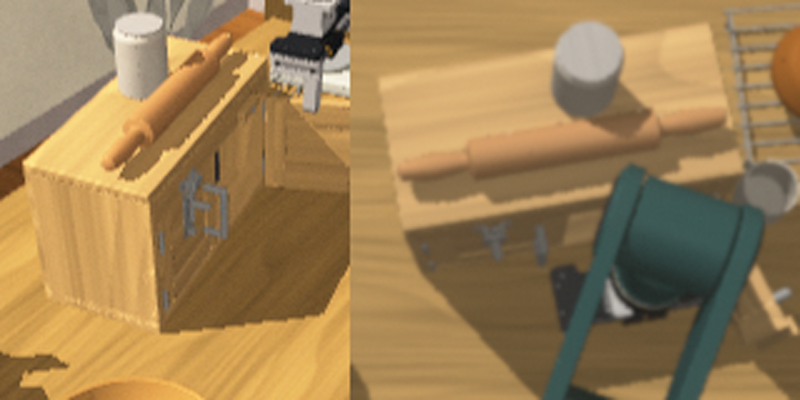

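The right door stands open (side view around (305,150), top view around (770,305)). The left door is shut with its knob near (190,180). Nothing else has moved. Now to the bolt.

Request:
carry_out(
  increments=[
    [255, [22, -32, 0], 0.6],
    [255, [22, -32, 0], 0],
    [255, [22, -32, 10], 0],
    [255, [22, -31, 20], 0],
    [255, [0, 0, 25], 0],
    [255, [0, 0, 0], 0],
    [255, [0, 0, 0], 0],
  ],
)

```text
time: 14.1
tool_pos: [0.5751, 0.019, 0.2473]
ee_rot: [3.142, 0.002, 0.187]
wrist_force: [0.8, -0.0, -0.0]
width: 0.0003
finger_force: 0.0
```

```bash
python3 - <<'E'
from h import *
go((-.138,.10,.200))
E
```

```text
t 14.1 cup [-153.676    91.6613  247.3175] yaw-TH -0.4261541600062661 F [ 0.8481 -0.0257 -0.037 ] w 0.25842609893632995 0.0
shift [15.7 -8.5 47.3] twist -0.43
```

Request:
carry_out(
  increments=[
    [255, [0, -4, 25], 0],
    [255, [8, -4, 22], -0.4],
    [255, [7.5, 0, 0], 0],
    [255, [0, 0, 4], 0],
    [255, [0, 0, 4], 0],
    [255, [0, 0, 0], 0],
  ],
)

```text
time: 14.7
tool_pos: [0.5892, 0.0304, 0.1941]
ee_rot: [3.141, -0.002, 0.195]
wrist_force: [0.4, 0.2, 0.4]
width: 0.0006
finger_force: 0.1
```

```bash
python3 - <<'E'
from h import *
go((-.138,.10,.172))
E
```

```text
t 14.7 cup [-137.6189  100.1253  194.0875] yaw-TH 0.032503753270397485 F [0.378  0.1806 0.3732] w 0.5784837828534681 0.1055876025930047
shift [-0.4  0.1 22.1] twist 0.03
```

Request:
carry_out(
  increments=[
    [255, [0, 0, 3], 0],
    [255, [0, 0, 3], 0],
    [255, [0, 0, 3], 0],
    [255, [0, 0, 3], 0],
    [255, [0, 0, 3], 0],
    [255, [0, 0, 0], 0],
  ],
)

```text
time: 15.3
tool_pos: [0.5886, 0.0308, 0.1774]
ee_rot: [3.141, 0.0, 0.196]
wrist_force: [0.6, -1.9, 1.8]
width: 0.0007
finger_force: 1.2
```

Request:
carry_out(
  increments=[
    [255, [0, 0, 3], 0],
    [255, [0, 0, 2], 0],
    [255, [0, 0, 0], 0],
    [255, [0, 0, 0], 0],
  ],
)

```text
time: 15.7
tool_pos: [0.5883, 0.0314, 0.1724]
ee_rot: [-3.141, 0.001, 0.196]
wrist_force: [0.7, -0.7, 2.3]
width: 0.0005
finger_force: 0.9
```

Request:
carry_out(
  increments=[
    [255, [0, 0, 2], 0],
    [255, [0, 0, 0], 0],
    [255, [0, 0, 0], 0],
  ],
)

```text
time: 16.0
tool_pos: [0.5885, 0.0314, 0.1718]
ee_rot: [-3.141, -0.001, 0.196]
wrist_force: [-0.9, -0.5, 5.6]
width: -0.0
finger_force: 2.8
```

Request:
carry_out(
  increments=[
    [255, [0, 0, 1.5], 0],
    [255, [0, 0, 0], 0],
    [255, [0, 0, 0], 0],
  ],
)

```text
time: 16.3
tool_pos: [0.589, 0.0313, 0.1717]
ee_rot: [3.141, -0.003, 0.196]
wrist_force: [-1.9, -1.5, 8.7]
width: 0.0002
finger_force: 4.4
```

Request:
carry_out(
  increments=[
    [255, [0, 0, -10], 0],
    [255, [-10, 0, -20], 0],
    [147, [0, 15, -15], 0],
    [147, [0, 22, 0], 0],
    [147, [0, 22, 0], 0],
    [147, [0, 0, 0], 0],
    [147, [0, 0, 0], 0],
  ],
)

```text
time: 17.0
tool_pos: [0.5898, -0.0281, 0.2136]
ee_rot: [-3.14, 0.002, 0.196]
wrist_force: [0.6, -0.1, 0.0]
width: 0.0369
finger_force: 0.0
```

```bash
python3 - <<'E'
from h import *
go((-.142,.04,.153))
E
```

```text
t 17.0 cup [-148.3426   42.6102  213.5569] yaw-TH 0.06628277351702423 F [ 0.6109 -0.1163  0.0346] w 36.86391244506946 0.0
shift [ 6.4  2.7 60.5] twist 0.07
```

The bolt is fully drawn: the position held firm while the force rose to 8.7 N. Now the left handle.

Request:
carry_out(
  increments=[
    [147, [0, 2.7, 30], 0],
    [147, [0, 0, 25], 0],
    [147, [3, 0, 5.5], 0],
    [147, [3, 0, 0], 0],
    [147, [3, 0, 0], 0],
    [147, [2, 0, 0], 0],
    [147, [0, 0, 0], 0],
    [147, [0, 0, 0], 0],
  ],
)

```text
time: 17.8
tool_pos: [0.6022, -0.0293, 0.1549]
ee_rot: [3.141, -0.002, 0.196]
wrist_force: [0.2, -0.2, 0.3]
width: 0.0396
finger_force: 0.0
```

Request:
carry_out(
  increments=[
    [147, [1, 0, 0], 0],
    [147, [0, 0, 0], 0],
    [147, [0, 0, 0], 0],
  ],
)

```text
time: 18.1
tool_pos: [0.6024, -0.0293, 0.154]
ee_rot: [3.141, 0.0, 0.196]
wrist_force: [-1.9, -0.8, 0.2]
width: 0.0393
finger_force: 0.0
```

```bash
python3 - <<'E'
from h import *
go((-.1363,.04,.153))
E
```

```text
t 18.1 cup [-136.248    39.0212  154.0138] yaw-TH 0.05936161487370456 F [-1.8664 -0.8028  0.2147] w 39.25118384797696 0.0
shift [-0.1 -1.   1. ] twist 0.06
```

Touching lightly, as before. Close and pull.

Request:
carry_out(
  increments=[
    [147, [0, -1, 0], 0],
    [230, [0, 0, 0], 0],
    [255, [0, 0, 0], 0],
    [255, [0, 0, 0], 0],
    [255, [0, 0, 0], 0],
    [255, [0, 0, 0], 0],
  ],
)

```text
time: 18.7
tool_pos: [0.6023, -0.029, 0.1538]
ee_rot: [3.14, 0.001, 0.196]
wrist_force: [-2.3, -4.4, -0.9]
width: 0.0112
finger_force: 30.0
```

Request:
carry_out(
  increments=[
    [255, [-2, -0.4, 0], 0],
    [255, [-3, -0.5, 0], 0],
    [255, [-4, -0.8, 0], 0],
    [255, [-4, -1, 0], 3],
    [255, [0, 0, 0], 0],
  ],
)

```text
time: 19.2
tool_pos: [0.5887, -0.0284, 0.1538]
ee_rot: [3.141, 0.0, 0.143]
wrist_force: [-0.4, -5.0, -0.4]
width: 0.0117
finger_force: 30.1
```

```bash
python3 - <<'E'
from h import *
st()
E
```

```text
t 19.2 cup [-149.4872   42.5434  153.7851] yaw-TH -2.9364023775285966 F [-0.444  -4.976  -0.3824] w 11.67794072697567 30.054693147540092
```

The door is coming. Re-grip centred.

Request:
carry_out(
  increments=[
    [150, [0, 0, 0], 0],
    [150, [0, 0, 0], 0],
    [150, [0, 0, 0], 0],
    [150, [4, 0, 0], 0],
    [150, [3.5, 0, 0], 0],
    [255, [0, 0, 0], 0],
    [255, [0, 0, 0], 0],
    [255, [0, 0, 0], 0],
  ],
)

```text
time: 20.0
tool_pos: [0.5965, -0.0269, 0.1538]
ee_rot: [-3.142, 0.0, 0.144]
wrist_force: [-0.4, -0.2, -0.1]
width: 0.0181
finger_force: 0.0
```

Request:
carry_out(
  increments=[
    [255, [0, 0, 0], 0],
    [255, [0, 0, 0], 0],
  ],
)

```text
time: 20.2
tool_pos: [0.5966, -0.0274, 0.1539]
ee_rot: [3.141, -0.0, 0.143]
wrist_force: [0.9, -1.2, -1.2]
width: 0.0112
finger_force: 30.0
```

```bash
python3 -c "
from h import *
arc(np.array([-.103,.19]),-1,6,16,.9)"
```

```text
t 20.2 cup [-141.6008   41.9803  153.881 ] yaw-TH -2.9590451295961833 F [ 0.9032 -1.2479 -1.195 ] w 11.228557378074939 29.989232048392296
q [-0.1404  0.2125  1.3589 -0.0008  1.5699  1.2874]
r 0.1529701298414224 door deg 4.412163700533462
[np.float64(-15.5), np.float64(-4.1), 0] 5.4
[np.float64(-15.4), np.float64(-4.2), 0] 5.4
[np.float64(-15.4), np.float64(-4.4), 0] 5.4
[np.float64(-15.4), np.float64(-4.5), 0] 5.4
[np.float64(-15.3), np.float64(-4.7), 0] 5.4
[np.float64(-15.3), np.float64(-4.9), 0] 5.4
[np.float64(-15.2), np.float64(-5.0), 0] 5.4
[np.float64(-15.2), np.float64(-5.2), 0] 5.4
[np.float64(-15.1), np.float64(-5.3), 0] 5.4
[np.float64(-15.0), np.float64(-5.5), 0] 5.4
[np.float64(-15.0), np.float64(-5.6), 0] 5.4
[np.float64(-14.9), np.float64(-5.8), 0] 5.4
[np.float64(-14.9), np.float64(-6.0), 0] 5.4
[np.float64(-14.8), np.float64(-6.1), 0] 5.4
[np.float64(-14.7), np.float64(-6.3), 0] 5.4
[np.float64(-14.7), np.float64(-6.4), 0] 5.4
```

Joint 6 would run out before the end of this arc. I'll pull the first 30°, then re-grip with the gripper turned by half a turn.

Request:
carry_out(
  increments=[
    [255, [-15.5, -4.1, 0], 5.4],
    [255, [-15.4, -4.2, 0], 5.4],
    [255, [-15.4, -4.4, 0], 5.4],
    [255, [-15.4, -4.5, 0], 5.4],
    [255, [-15.3, -4.7, 0], 5.4],
    [255, [0, 0, 0], 0],
    [255, [0, 0, 0], 0],
  ],
)

```text
time: 20.9
tool_pos: [0.5213, -0.0029, 0.1539]
ee_rot: [3.14, -0.0, -0.327]
wrist_force: [-0.4, -4.5, -2.0]
width: 0.0119
finger_force: 30.7
```

```bash
python3 -c "
from h import *
arc(np.array([-.103,.19]),-1,6,1,.9)"
```

```text
t 20.9 cup [-210.7022   80.5408  153.8631] yaw-TH -29.86711223992327 F [-0.4123 -4.5366 -1.9886] w 11.912057738002588 30.660365894436836
q [-0.1131  0.0459  1.5448 -0.002   1.5508  1.7843]
r 0.1535612908582999 door deg 34.33248097153871
[np.float64(-15.3), np.float64(-4.9), 0] 5.4
```

Request:
carry_out(
  increments=[
    [140, [0, 0, 0], 0],
    [140, [0, 0, 0], 0],
    [140, [0, 0, 0], 0],
    [140, [0, 0, -30], 0],
    [140, [0, 0, -35], 0],
    [140, [0, 0, 0], -8.5],
    [140, [0, 0, 0], -8.5],
    [140, [0, 0, 0], -8.5],
  ],
)

```text
time: 21.7
tool_pos: [0.5219, -0.0013, 0.2195]
ee_rot: [-3.141, -0.001, 0.125]
wrist_force: [0.7, -0.2, 0.2]
width: 0.0425
finger_force: 0.0
```

Request:
carry_out(
  increments=[
    [140, [0, 0, 0], -8.5],
    [140, [0, 0, 0], -8.5],
    [140, [0, 0, 0], -8.5],
    [140, [0, 0, 0], -8.5],
    [140, [0, 0, 0], -8.5],
    [140, [0, 0, 0], -8.5],
    [140, [0, 0, 0], -8.5],
    [140, [0, 0, 0], -8.5],
  ],
)

```text
time: 22.5
tool_pos: [0.5218, -0.0013, 0.219]
ee_rot: [3.141, -0.001, 1.312]
wrist_force: [-0.5, 0.1, -0.9]
width: 0.042
finger_force: 0.0
```

Request:
carry_out(
  increments=[
    [140, [0, 0, 0], -8.5],
    [140, [0, 0, 0], -8.5],
    [140, [0, 0, 0], -8.5],
    [140, [0, 0, 0], -8.5],
    [140, [0, 0, 0], -8.5],
    [140, [0, 0, 0], -8.5],
    [140, [0, 0, 0], -8.5],
    [140, [0, 0, 0], -8.5],
  ],
)

```text
time: 23.3
tool_pos: [0.5217, -0.0013, 0.219]
ee_rot: [3.141, -0.0, 2.499]
wrist_force: [-0.5, 0.3, -0.6]
width: 0.0422
finger_force: 0.0
```

```bash
python3 -c "
from h import *
o=st();print(o['joint_positions'],o['tool_pos'])"
```

```text
t 23.3 cup [-209.9741   82.0463  218.9969] yaw-TH 132.00458798487466 F [-0.5394  0.3352 -0.575 ] w 42.23916023510333 0.0
[-0.1118  0.024   1.438   0.0009  1.6794 -1.0395] [ 0.5217 -0.0013  0.219 ]
```

Request:
carry_out(
  increments=[
    [140, [0, 0, 0], -7],
    [140, [0, 0, 0], -6.5],
    [140, [0, 0, 35], 0],
    [140, [0, 0, 30], 0],
    [140, [0, 0, 0], 0],
    [255, [0, 0, 0], 0],
    [255, [0, 0, 0], 0],
    [255, [0, 0, 0], 0],
  ],
)

```text
time: 24.1
tool_pos: [0.5227, -0.0019, 0.1562]
ee_rot: [3.14, 0.004, 2.727]
wrist_force: [-0.6, 0.9, 0.2]
width: 0.0218
finger_force: 0.0
```

Request:
carry_out(
  increments=[
    [255, [0, 0, 0], 0],
    [255, [0, 0, 0], 0],
  ],
)

```text
time: 24.3
tool_pos: [0.5217, -0.0033, 0.1556]
ee_rot: [-3.139, 0.003, 2.726]
wrist_force: [-2.1, -4.6, 4.8]
width: 0.0114
finger_force: 30.0
```

```bash
python3 -c "
from h import *
arc(np.array([-.103,.19]),-1,6,12,1)"
```

```text
t 24.3 cup [-210.3945   80.1581  155.6202] yaw-TH 145.0399974532594 F [-2.1143 -4.5819  4.8491] w 11.403448169842791 30.000313818454742
q [-0.113   0.0446  1.5426 -0.003   1.5525 -1.2683]
r 0.153619084332092 door deg 34.15054373630181
[np.float64(15.7), np.float64(3.5), 0] 6
[np.float64(15.7), np.float64(3.5), 0] 6
[np.float64(15.7), np.float64(3.5), 0] 6
[np.float64(15.7), np.float64(3.5), 0] 6
[np.float64(15.7), np.float64(3.5), 0] 6
[np.float64(15.7), np.float64(3.5), 0] 6
[np.float64(15.7), np.float64(3.5), 0] 6
[np.float64(15.7), np.float64(3.5), 0] 6
[np.float64(15.7), np.float64(3.5), 0] 6
[np.float64(15.7), np.float64(3.5), 0] 6
[np.float64(15.7), np.float64(3.5), 0] 6
[np.float64(15.7), np.float64(3.5), 0] 6
```

Request:
carry_out(
  increments=[
    [255, [15.7, 3.5, 0], 6],
    [255, [15.7, 3.5, 0], 6],
    [255, [15.7, 3.5, 0], 6],
    [255, [15.7, 3.5, 0], 6],
    [255, [15.7, 3.5, 0], 6],
    [255, [15.7, 3.5, 0], 6],
  ],
)

```text
time: 24.9
tool_pos: [0.4617, 0.0716, 0.1556]
ee_rot: [-3.142, 0.003, 2.093]
wrist_force: [-2.4, -3.2, 4.6]
width: 0.0112
finger_force: 30.0
```

Request:
carry_out(
  increments=[
    [255, [15.7, 3.5, 0], 6],
    [255, [15.7, 3.5, 0], 6],
    [255, [15.7, 3.5, 0], 6],
    [255, [15.7, 3.5, 0], 6],
    [255, [15.7, 3.5, 0], 6],
    [255, [13, 3, 0], 5],
    [255, [0, 0, 0], 0],
    [255, [0, 0, 0], 0],
  ],
)

```text
time: 25.7
tool_pos: [0.4579, 0.1648, 0.1556]
ee_rot: [3.139, -0.001, 1.49]
wrist_force: [-0.4, 0.4, 5.7]
width: 0.0119
finger_force: 30.1
```

```bash
python3 -c "
from h import *
arc(np.array([-.103,.19]),-1,6,1,1)"
```

```text
t 25.7 cup [-240.4622  257.4222  155.5793] yaw-TH 74.20577034982036 F [-0.3592  0.4005  5.6564] w 11.85220834977929 30.147820562124252
q [ 0.2289 -0.0348  1.6225  0.0002  1.5511  0.3098]
r 0.15310654413863536 door deg 105.92295787026453
[np.float64(15.6), np.float64(3.7), 0] 6
```

Left door at about 106°. I'll release it, retreat upward and look.

Request:
carry_out(
  increments=[
    [160, [0, 0, 0], 0],
    [160, [0, 0, 0], 0],
    [160, [0, 0, 0], 0],
    [160, [0, 0, -25], 0],
    [160, [0, 0, -40], 0],
    [160, [0, 0, -45], 0],
    [160, [0, 0, -40], 0],
    [160, [30, 0, 0], 0],
  ],
)

```text
time: 26.5
tool_pos: [0.462, 0.1933, 0.3114]
ee_rot: [3.129, -0.004, 1.484]
wrist_force: [0.1, 0.3, 0.7]
width: 0.0348
finger_force: 0.0
```

Request:
carry_out(
  increments=[
    [160, [0, 40, 0], 0],
    [160, [0, 40, 0], 0],
    [160, [0, 40, 0], 0],
    [160, [0, 0, 0], 0],
    [160, [0, 0, 0], 0],
  ],
)

```text
time: 27.0
tool_pos: [0.5794, 0.1842, 0.3018]
ee_rot: [-3.138, 0.001, 1.487]
wrist_force: [-0.0, 0.3, -1.2]
width: 0.0348
finger_force: 0.0
```

```bash
python3 - <<'E'
from h import *
st()
cv2.imwrite("pics/s4.png",robot.snapshot("side"));cv2.imwrite("pics/t4.png",robot.snapshot("top"))
i=np.hstack([cv2.imread("pics/s4.png")[90:330,150:320],cv2.imread("pics/t4.png")[70:310,150:440]])
cv2.imwrite("pics/c4.png",cv2.resize(i,None,fx=1.73,fy=1.73,interpolation=cv2.INTER_CUBIC))
E
```

```text
t 27.0 cup [-117.4933  252.8538  301.8368] yaw-TH 74.0652701350562 F [-0.0393  0.2699 -1.1871] w 34.81906697362192 0.0
```

View pics/c4.png

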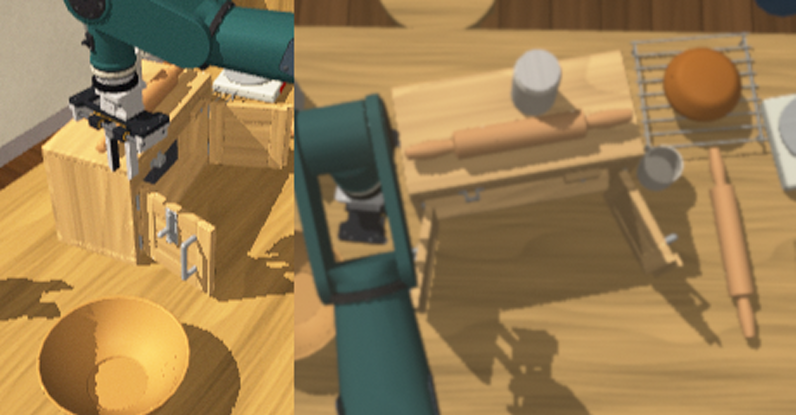

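Both doors stand past square: right leaf from (620,170) to (665,265), left leaf from (435,205) to (425,300). Pins, canister, bowl and mug are where they were, and the arm is clear at z 0.30.

```bash
python3 -c "
from bench import robot
print(robot.close_job())"
```

```text
the job is handed in; nothing more can be done
None
```

I opened both cupboard doors to about 105°, right then left after turning the button and drawing the bolt, and handed the job in at about 27 s; the pins, canister, bowl and mug look undisturbed, but I didn't check the loaf tin or jar inside.

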